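# Make up a tray of three reamer cups

### The arm

A 6-joint arm with a two-finger parallel gripper is mounted at the origin on the work surface. World frame = base frame: x ahead of the robot, y to its left, z up, the work surface at z = 0. Lengths are in m, angles in rad, forces in N, time in s.
With the tool pointing down it reaches from about 0.2 to 0.875 m from the base axis. Payload 3.4 kg.
Tool frame: the origin (TCP) lies at the centre of the arm's flange, where the gripper is bolted on; the fingertips stand 199 mm ahead of it and the grasp point (between the pads) lies robot.tcp_to_grasp ahead of it (robot.tcp_to_grasp is the distance from the TCP to the grasp point, in m); z points along the fingers, y is the line along which they close (so a half turn about z gives the same grasp; the last joint's range is limited). The gripper opens to 94 mm and grips with 3 to 60 N. Pads are 16 mm wide; open, the fingers measure 119 mm over their backs; the gripper's body (75 mm by 177 mm) begins 78 mm behind the grasp point.
Start: joints at [-1.351, 0.276, 1.505, -0, 1.361, -0.121], TCP at [0.192, -0.542, 0.405] pointing down, gripper open.
Joint ranges: [-2.89, 2.89], [-0.75, 2.08], [0.22, 2.7], [-1.18, 4.32], [0.11, 2.71], [-2.7, 2.7]. Speed limits (rad/s): [2.57, 2.57, 3.14, 3.14, 3.14, 3.14].

### API

Orientations are given as a rotation vector (axis times angle).
In Python, from plant import robot, cams gives the robot as it stands.
- The arm moves only by the shell command python3 -m handwheel 'ROWS' [FORCE]. ROWS is JSON, one flat list of numbers, 7 for each row, row after row: the turn, a rotation vector about the tool's x, y, z normalised to -1 to 1, where 1 is pi/2 rad, then the shift along the tool's x, y, z normalised to -1 to 1, where 1 is 0.05 m, then the closure, from -1 (fully open) to 1 (shut). A call has 1 to 5 rows; each row shifts and turns the commanded pose from where the row before left it, along the tool's axes as they then stand; what a row does not reach is not made up. A row lasts 1/10 s, in which the tool goes at most 50 mm and 8.59 degrees, less where a joint would pass 70% of its speed; a pose out of reach is approached as far as the arm can. A call with a number of a shift or a turn outside -1 to 1 is refused whole. A call with a gripper value outside its range is refused whole. The fingers move at their own pace and stop on an object; FORCE is the grip in N (left out, the last holds). Time passes only in rows, so rows that do not move let the fingers close. It gives the time, the measured TCP pose, the force, the opening and the grip force at its end, in the units of the state.
- robot.get_state(): the state, without advancing time (a new reading comes with each control period).
- cams.snapshot(name): name is "scene" or "top"; returns the picture (384x512x3 uint8, red, green, blue); there is no depth.
- cams.camera_model(name): a dict with "fx", "fy", "cx", "cy" (pixels), "position" and "rotation" of the camera in the world. Camera axes: x right, y up, looking along -z (the intrinsics and any distortion apply to the point x, -y, -z); pixel columns grow to the right and rows downward; lengths in m; the calibration is good to about 2 mm. A picture is of the moment at which its call begins. camera_model takes no time and is no camera call.
- robot.finish_job(): hands the job in; it is judged then, once.
The state is a dict: "clock": time; "q": joint angles; "qd": joint speeds; "joint_efforts": joint torques, N m; "tool_pos": TCP position; "orientation": TCP orientation; "ft_force": force on the tool from outside, world axes, zero at the start; "ft_torque": the same for the moment, N m; "opening": opening from 0.0 (shut) to 1.0 (fully open); "gripper_force": force on a finger pad.
Only numpy, scipy, OpenCV 4.12 (cv2) and the standard library are available. Lean on these libraries where they do the work, as an engineer would, in place of code of your own. Each camera call takes 0.05 s, during which the arm holds its last target. There are 200 camera calls.

### The job

Make the instrument tray up to exactly three large reamer cups: one is already in it, so take what is missing from the mat and set each down gently, dome up, flat on the tray floor. Then swing the tray's hinged retaining frame shut over them until its crossbar lies fully home in the catch. Leave the small cups, the balls and the spare large cups where they are.

Things in the scene. Friction and masses are not known exactly. Their poses are not given: they have to be found in the camera images.
- big0: large steel reamer cup: 60 mm across, 43 mm high, straight round skirt for the lower 22 mm (grip here), perforated dome above; stands dome up, 180 g. Origin: centre of its underside, z up. This one is already in the tray.
- big1: large steel reamer cup: 60 mm across, 43 mm high, straight round skirt for the lower 22 mm (grip here), perforated dome above; stands dome up, 180 g. Origin: centre of its underside, z up. One of the four on the mat.
- big2: large steel reamer cup: 60 mm across, 43 mm high, straight round skirt for the lower 22 mm (grip here), perforated dome above; stands dome up, 180 g. Origin: centre of its underside, z up. One of the four on the mat.
- big3: large steel reamer cup: 60 mm across, 43 mm high, straight round skirt for the lower 22 mm (grip here), perforated dome above; stands dome up, 180 g. Origin: centre of its underside, z up. One of the four on the mat.
- big4: large steel reamer cup: 60 mm across, 43 mm high, straight round skirt for the lower 22 mm (grip here), perforated dome above; stands dome up, 180 g. Origin: centre of its underside, z up. One of the four on the mat.
- tray: open perforated metal tray, fixed to the table: 160 mm along its x, 310 mm along its y, walls 30 mm high and 3 mm thick, floor top 3 mm above the table. Origin: centre of its underside; its x axis points away from the robot (to the hinge side) and z up. Two forks, the catch for the frame, stand on the near long wall (x = -80 mm) at y = +-65 mm, up to 66 mm high
- frame_hinge (a point): middle of the retaining frame's hinge line, over the tray's far long wall (tray x = +80 mm, 56 mm above the table); its axes are the tray's, the hinge line is its y axis
- frame_grip (a point): middle of the black grip sleeve on the frame's crossbar: sleeve 14 mm thick, 70 mm long, along the tray's y, 160 mm from the hinge line. The frame is a U of 8 mm steel rod, 200 mm wide, its side arms at tray y = +-100 mm; open, it stands up to 220 mm above the table along the tray's far side; shut, it lies level 7 mm over the cups
- frame (a joint): angle of the retaining frame, rad: 0 = shut, level, crossbar down in the forks; about 1.57 upright; more = leaning open, away from the robot. A stiff hinge: it stays where it is left
- small1: small reamer cup of the same shape, 38 mm across and 28 mm high, on the mat; origin centre of underside
- small2: another small reamer cup, as small1
- head1: plastic trial ball with a flat foot, 38 mm across, 34 mm high, on the mat; origin centre of underside
- head2: another trial ball, as head1
- mat: green mat, 360 by 360 mm, 2 mm thick, fixed; the cups and balls stand on it about 105 mm apart. Origin centre of underside
Mind the look-alikes: they are no part of the job. Leave any green look-alike of the big1 alone. What is shaped like the big4 but blue is not meant.

How it is judged:
On the way, in this order (a step that is already met when the one before it is completed fails the run):
1. exactly three large cups stand in the tray, the spare ones left on the mat (x of big0 in the frame of tray between -0.05 and 0.05 m and y of big0 in the frame of tray between -0.128 and 0.128 m and z of big0 in the frame of tray below 0.015 m and angle between big0's own z axis and vertical below 0.15 rad and ((x of big1 in the frame of tray between -0.05 and 0.05 m and y of big1 in the frame of tray between -0.128 and 0.128 m and z of big1 in the frame of tray below 0.015 m and angle between big1's own z axis and vertical below 0.15 rad) or distance of big1 from where it was at the start of the episode below 0.04 m) and ((x of big2 in the frame of tray between -0.05 and 0.05 m and y of big2 in the frame of tray between -0.128 and 0.128 m and z of big2 in the frame of tray below 0.015 m and angle between big2's own z axis and vertical below 0.15 rad) or distance of big2 from where it was at the start of the episode below 0.04 m) and ((x of big3 in the frame of tray between -0.05 and 0.05 m and y of big3 in the frame of tray between -0.128 and 0.128 m and z of big3 in the frame of tray below 0.015 m and angle between big3's own z axis and vertical below 0.15 rad) or distance of big3 from where it was at the start of the episode below 0.04 m) and ((x of big4 in the frame of tray between -0.05 and 0.05 m and y of big4 in the frame of tray between -0.128 and 0.128 m and z of big4 in the frame of tray below 0.015 m and angle between big4's own z axis and vertical below 0.15 rad) or distance of big4 from where it was at the start of the episode below 0.04 m) and ((distance of each of big1, big2 from where it was at the start of the episode above 0.04 m and distance of each of big3, big4 from where it was at the start of the episode below 0.04 m) or (distance of each of big1, big3 from where it was at the start of the episode above 0.04 m and distance of each of big2, big4 from where it was at the start of the episode below 0.04 m) or (distance of each of big1, big4 from where it was at the start of the episode above 0.04 m and distance of each of big2, big3 from where it was at the start of the episode below 0.04 m) or (distance of each of big1, big4 from where it was at the start of the episode below 0.04 m and distance of each of big2, big3 from where it was at the start of the episode above 0.04 m) or (distance of each of big1, big3 from where it was at the start of the episode below 0.04 m and distance of each of big2, big4 from where it was at the start of the episode above 0.04 m) or (distance of each of big1, big2 from where it was at the start of the episode below 0.04 m and distance of each of big3, big4 from where it was at the start of the episode above 0.04 m))), for 0.2 s.
2. the retaining frame is swung shut into its catch (value of joint frame below 0.06 rad), for 0.2 s.
At the end, for the whole second after the job is handed in: big0 and exactly two more large cups rest in the tray: within 50 mm (tray x) and 128 mm (y) of its middle, underside under 15 mm above the table, tilt under 0.15 rad, under 0.02 m/s. The other two lie within 40 mm of their start. Frame angle below 0.06 rad (all of step 1 and value of joint frame below 0.06 rad and linear speed of each of big0, big1, big2, big3, big4 below 0.02 m/s); the robot touches nothing.
It fails at once if a large cup is dropped into the tray (faster than 0.8 m/s just above its floor, a fall of about 30 mm) ((x of big0 in the frame of tray between -0.08 and 0.08 m and y of big0 in the frame of tray between -0.155 and 0.155 m and z of big0 in the frame of tray below 0.03 m and linear speed of big0 above 0.8 m/s) or (x of big1 in the frame of tray between -0.08 and 0.08 m and y of big1 in the frame of tray between -0.155 and 0.155 m and z of big1 in the frame of tray below 0.03 m and linear speed of big1 above 0.8 m/s) or (x of big2 in the frame of tray between -0.08 and 0.08 m and y of big2 in the frame of tray between -0.155 and 0.155 m and z of big2 in the frame of tray below 0.03 m and linear speed of big2 above 0.8 m/s) or (x of big3 in the frame of tray between -0.08 and 0.08 m and y of big3 in the frame of tray between -0.155 and 0.155 m and z of big3 in the frame of tray below 0.03 m and linear speed of big3 above 0.8 m/s) or (x of big4 in the frame of tray between -0.08 and 0.08 m and y of big4 in the frame of tray between -0.155 and 0.155 m and z of big4 in the frame of tray below 0.03 m and linear speed of big4 above 0.8 m/s)).
It fails at once if a small cup or a ball is moved by more than 40 mm (distance of any of small1, small2, head1, head2 from where it was at the start of the episode above 0.04 m).
It also fails if it takes over 72 s, if anything falls off the work surface, if the arm or the gripper's body presses on something with over 40 N, if the wrist force passes 120 N, or if a joint passes its speed limit or range.

## Working session

There is one attempt and no reset: what is moved stays moved. The work goes in short steps, Python scripts to look and compute and a shell command to move; the robot and the scene stay as the last step left them, time stands still between calls to the robot, and variables do not carry over. Pictures are saved under pics/ and viewed, at most 10 in all, crops included, and the job is handed in when it is done.

```bash
mkdir -p pics; ls
python3 - <<'E'
from plant import robot,cams
import cv2
s=robot.get_state();print({k:s[k] for k in('clock','q','tool_pos','orientation','opening')},robot.tcp_to_grasp)
for n in('scene','top'):
    cv2.imwrite(f'pics/{n}0.png',cams.snapshot(n)[:,:,::-1]);print(n,cams.camera_model(n))
E
```

```text
pics
{'clock': 0.0, 'q': array([-1.35102023e+00,  2.76603292e-01,  1.50611472e+00, -2.73934665e-05,
        1.36070940e+00, -1.21026367e-01]), 'tool_pos': array([ 0.19212036, -0.54173512,  0.40380703]), 'orientation': array([-3.09428615e+00, -5.32442666e-01,  1.84158589e-04]), 'opening': 1.000675307237676} 0.1804
scene {'fx': 398.3590346650099, 'fy': 398.3590346650099, 'cx': 255.19370660613768, 'cy': 189.90299043493104, 'position': array([0.9710778 , 0.46697296, 0.68210148]), 'rotation': array([0.3541526 , 0.99475595, 2.30458866])}
top {'fx': 354.97237840713586, 'fy': 354.97237840713586, 'cx': 257.507171093956, 'cy': 191.2701071338623, 'position': array([ 0.40903054, -0.08366337,  0.86371312]), 'rotation': array([ 0.12759283, -0.12868054, -1.5716752 ])}
```

View pics/scene0.png

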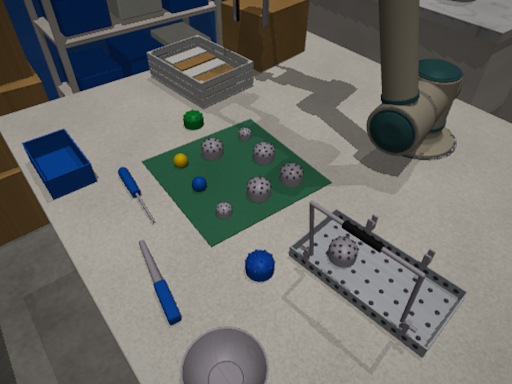

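View pics/top0.png

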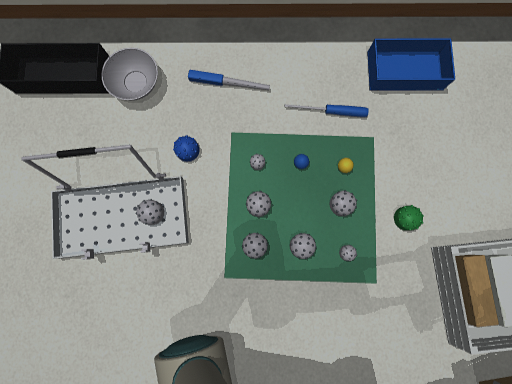

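The top view shows the large cups on the mat at about (259,204), (344,203), (255,246) and (303,246). The cup already in the tray is at (150,212), and the tray rim spans (53,190) to (187,244). The open frame's sleeve is at (76,153). The decoys are blue at (186,148) and green at (409,218). In the scene view the sleeve is at about (362,236) and the tray cup at (343,250).

```bash
cat > h.py <<'E'
import numpy as np,cv2
from plant import robot,cams
from scipy.spatial.transform import Rotation as R
def ray(n,p):
    m=cams.camera_model(n);d=np.array([(p[0]-m['cx'])/m['fx'],-(p[1]-m['cy'])/m['fy'],-1.])
    return m['position'],R.from_rotvec(m['rotation']).apply(d)
def plane(n,p,z):
    o,d=ray(n,p);return o+d*(z-o[2])/d[2]
def tri(pt,ps):
    a,u=ray('top',pt);b,v=ray('scene',ps)
    st=np.linalg.lstsq(np.c_[u,-v],b-a,rcond=None)[0]
    p,q=a+u*st[0],b+v*st[1];return (p+q)/2,np.linalg.norm(p-q)
def proj(n,P):
    m=cams.camera_model(n);c=R.from_rotvec(m['rotation']).inv().apply(np.array(P)-m['position'])
    return np.array([m['cx']-m['fx']*c[0]/c[2],m['cy']+m['fy']*c[1]/c[2]])
E
python3 - <<'E'
from h import *
np.set_printoptions(precision=4,suppress=True)
t=cv2.imread('pics/top0.png');s=cv2.imread('pics/scene0.png')
# things on the mat: not green inside mat hull
h=cv2.cvtColor(t,cv2.COLOR_BGR2HSV)
g=cv2.inRange(h,(65,90,30),(95,255,140));roi=np.zeros_like(g);roi[140:276,234:370]=255
m=cv2.morphologyEx(cv2.bitwise_and(255-g,roi),cv2.MORPH_OPEN,np.ones((5,5)))
for c in cv2.findContours(m,0,2)[0]:
    if cv2.contourArea(c)>80:
        (x,y),r=cv2.minEnclosingCircle(c);print('mat',round(x,1),round(y,1),round(r,1),plane('top',(x,y),.02))
# corner & frame views
def up(i,x0,x1,y0,y1,k):return cv2.resize(i[y0:y1,x0:x1],None,fx=k,fy=k,interpolation=cv2.INTER_CUBIC)
cv2.imwrite('pics/ct.png',up(t,15,210,140,270,4));cv2.imwrite('pics/cs.png',up(s,280,480,195,345,4))
print('cup0',plane('top',(150,212),.024))
E
```

```text
mat 347.5 252.9 9.0 [ 0.4006 -0.2946  0.02  ]
mat 302.3 245.7 13.5 [ 0.4176 -0.1891  0.02  ]
mat 254.6 245.0 13.3 [ 0.4199 -0.0771  0.02  ]
mat 258.1 203.6 13.0 [ 0.5178 -0.0858  0.02  ]
mat 343.0 203.4 13.8 [ 0.5175 -0.2891  0.02  ]
mat 345.0 164.7 8.3 [ 0.6124 -0.2983  0.02  ]
mat 301.3 161.1 7.6 [ 0.622 -0.192  0.02 ]
mat 257.1 161.7 8.3 [ 0.6211 -0.0838  0.02  ]
cup0 [0.4985 0.1709 0.024 ]
```

View pics/ct.png

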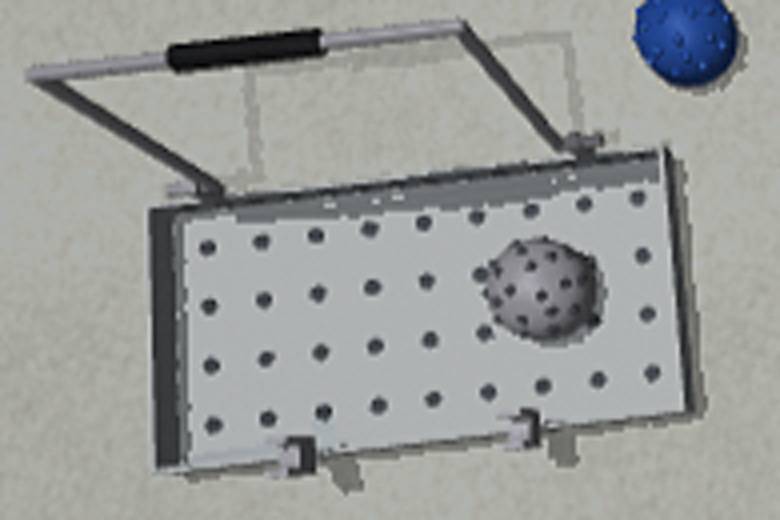

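View pics/cs.png

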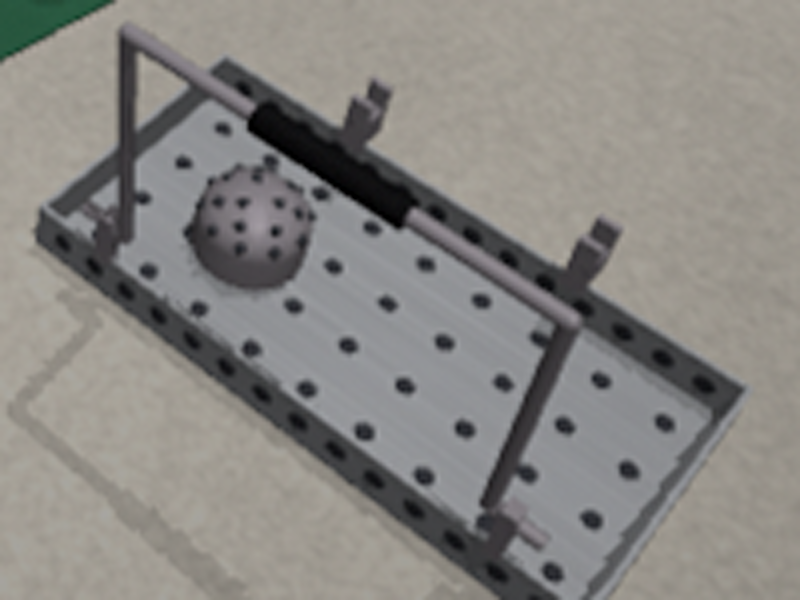

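The top crop shows the tray rim corners at (52.5,192), (182,177), (187.5,242.5) and (54,257.5), with the fork tops at about (90,254) and (146,247). The sleeve centre is at (76.2,152.5) in the top view and (362.8,236.3) in the scene view.

Run:
```python
from h import *
np.set_printoptions(precision=4,suppress=True)
P=np.array([plane('top',p,.03) for p in [(52.5,192),(181.8,177),(187.5,242.5),(54.2,257.5)]])
print(P);c=P.mean(0)
yd=(P[0]+P[3]-P[1]-P[2])[:2];a=np.arctan2(-yd[0],yd[1]);print('len',np.linalg.norm(P[0]-P[1]),np.linalg.norm(P[3]-P[2]),np.linalg.norm(P[0]-P[3]),np.linalg.norm(P[1]-P[2]),'c',c,'yaw',a)
Rm=np.array([[np.cos(a),-np.sin(a)],[np.sin(a),np.cos(a)]])
L=lambda p:(np.array(p)[:2]-c[:2])@Rm
W=lambda p:c[:2]+Rm@np.array(p)
for p in [(90,253.8),(146.2,247)]:print('fork',L(plane('top',p,.066)))
g,e=tri((76.25,152.5),(362.75,236.25));print('grip',g,e,L(g))
print('angle',np.arctan2(g[2]-.056,-(L(g)[0]-.08)), np.hypot(g[2]-.056,L(g)[0]-.08))
k,e=tri((150.4,212.5),(343,251.5));print('cup0',k,e,L(k),L(plane('top',(150.4,212.5),.022)))
for p in [(0,.015),(0,.092),(-.08,0),(.08,0)]:print(p,W(p))
for p,q in [((302.3,245.7),(291,174)),((254.6,245),(259,189)),((258.1,203.6),(259,189))]:print(tri(p,q))
s=robot.get_state();print(R.from_rotvec(s['orientation']).as_matrix())
```

```text
[[0.5467 0.4032 0.03  ]
 [0.5817 0.0967 0.03  ]
 [0.4263 0.0788 0.03  ]
 [0.3934 0.3856 0.03  ]]
len 0.3084837773382974 0.30857819533271813 0.1543049368234936 0.15646803623577293 c [0.487 0.241 0.03 ] yaw 0.11013586093729932
fork [-0.0797  0.0549]
fork [-0.0791 -0.0696]
grip [0.5922 0.2585 0.2124] 6.91273496413396e-05 [0.1064 0.0058]
angle 1.7380772039652246 0.1586227009737059
cup0 [0.4982 0.1728 0.0148] 0.0003755025406895517 [ 0.0036 -0.069 ] [ 0.0027 -0.0712]
(0, 0.015) [0.4854 0.2559]
(0, 0.092) [0.4769 0.3325]
(-0.08, 0) [0.4075 0.2322]
(0.08, 0) [0.5665 0.2498]
(array([ 0.3917, -0.1645, -0.0445]), np.float64(0.0841986288587426))
(array([ 0.4519, -0.1025, -0.0363]), np.float64(0.08106702314008937))
(array([ 0.5183, -0.0857,  0.0156]), np.float64(0.0004252242391951387))
[[ 0.9425  0.3342 -0.0004]
 [ 0.3342 -0.9425  0.0016]
 [ 0.0002 -0.0016 -1.    ]]
```

```bash
python3 -m handwheel '[0,0,0.0734,0,0,0,-1, 0,0,0.0734,0,0,0,-1, 0,0,0,0.5,-0.557,0,-1, 0,0,0,0.5,-0.557,0,-1, 0,0,0,0.5,-0.557,0,-1]' 40
python3 -m handwheel '[0,0,0,0.5,-0.557,0,-1, 0,0,0,0.5,-0.557,0,-1, 0,0,0,0.5,-0.557,0,-1, 0,0,0,0.5,-0.557,0,-1, 0,0,0,0.5,-0.557,0,-1]'
python3 -m handwheel '[0,0,0,0.5,-0.557,0,-1, 0,0,0,0.5,-0.557,0,-1, 0,0,0,0.5,-0.557,0,-1, 0,0,0,0.5,-0.557,0,-1, 0,0,0,0.5,-0.557,0,-1]'
python3 -m handwheel '[0,0,0,0.5,-0.557,0.6,-1, 0,0,0,0.5,-0.557,0.6,-1, 0,0,0,0,0,0.8,-1, 0,0,0,0,0,0.8,-1, 0,0,0,0,0,0,-1]'
python3 -c "
from h import *
s=robot.get_state();print(s['tool_pos'],R.from_rotvec(s['orientation']).as_matrix())"
```

```text
clock: 0.6
tool_pos: [0.2579, -0.4497, 0.4041]
orientation: [-3.136, -0.171, 0.0]
ft_force: [0.9, -0.5, 1.2]
opening: 1.0
gripper_force: 0.0
clock: 1.1
tool_pos: [0.367, -0.297, 0.4044]
orientation: [-3.136, -0.173, 0.0]
ft_force: [0.5, 0.6, 0.3]
opening: 1.002
gripper_force: 0.0
clock: 1.6
tool_pos: [0.4759, -0.1449, 0.4044]
orientation: [-3.137, -0.173, 0.001]
ft_force: [1.0, -1.7, -0.2]
opening: 0.998
gripper_force: 0.0
clock: 2.1
tool_pos: [0.5166, -0.0843, 0.2598]
orientation: [-3.133, -0.174, 0.018]
ft_force: [-0.1, -0.3, -0.1]
opening: 0.998
gripper_force: 0.0
[ 0.51657597 -0.08432422  0.25976268] [[ 0.99376287  0.11088187 -0.01185587]
 [ 0.1109293  -0.99382242  0.003419  ]
 [-0.01140353 -0.00471284 -0.99992387]]
```

```bash
python3 -m handwheel '[0,0,0,0,0,0,-1, 0,0,0,0,0,0.5,-1, 0,0,0,0,0,0.4,-1, 0,0,0,0,0,0.1,-1, 0,0,0,0,0,0,-1]'
```

```text
clock: 2.6
tool_pos: [0.5196, -0.086, 0.2159]
orientation: [3.136, 0.172, 0.003]
ft_force: [0.6, 0.1, -0.5]
opening: 1.0
gripper_force: 0.0
```

```bash
python3 -m handwheel '[0,0,0,0,0,0.12,-1, 0,0,0,0,0,0.1,-1, 0,0,0,0,0,0,-1, 0,0,0,0,0,0,1, 0,0,0,0,0,0,1]' 40
python3 -m handwheel '[0,0,0,0,0,0,1, 0,0,0,0,0,0,1, 0,0,0,0,0,0,1, 0,0,0,0,0,0,1, 0,0,0,0,0,0,1]'
python3 -m handwheel '[0,0,0,0,0,-0.1,1, 0,0,0,0,0,-0.3,1, 0,0,0,0,0,-0.6,1, 0,0,0,0,0,-0.6,1, 0,0,0,0,0,0,1]'
```

```text
clock: 3.1
tool_pos: [0.5191, -0.0855, 0.2039]
orientation: [3.137, 0.173, 0.001]
ft_force: [0.5, 0.6, 0.6]
opening: 0.867
gripper_force: 0.0
clock: 3.6
tool_pos: [0.519, -0.0856, 0.2037]
orientation: [3.137, 0.173, 0.0]
ft_force: [1.1, -0.0, 1.1]
opening: 0.628
gripper_force: 40.0
clock: 4.1
tool_pos: [0.5204, -0.0859, 0.2873]
orientation: [3.134, 0.173, 0.012]
ft_force: [1.2, -1.1, -1.8]
opening: 0.631
gripper_force: 40.0
```

```bash
python3 -m handwheel '[0,0,0,0.056,-0.4,0,1, 0,0,0,0,-0.8,0,1, 0,0,0,0,-0.8,0,1, 0,0,0,0,-0.8,0,1, 0,0,0,0,-0.8,0,1]'
python3 -m handwheel '[0,0,0,0,-0.8,0,1, 0,0,0,0,-0.8,0,1, 0,0,0,0,-0.8,0,1, 0,0,0,0,-0.8,0,1, 0,0,0,0,-0.8,0,1]'
python3 -m handwheel '[0,0,0,0,-0.4,0,1, 0,0,0,0,-0.37,0,1, 0,0,0,0,0,0,1, 0,0,0,0,0,0,1, 0,0,0,0,0,0,1]'
python3 -c "
from h import *
s=robot.get_state();print(s['tool_pos'],R.from_rotvec(s['orientation']).as_matrix())
cv2.imwrite('pics/top1.png',cv2.resize(cams.snapshot('top')[130:330,:300,::-1],None,fx=2.6,fy=2.6))"
```

```text
clock: 4.6
tool_pos: [0.501, 0.0951, 0.2823]
orientation: [-3.137, -0.172, 0.004]
ft_force: [0.3, -0.3, -2.3]
opening: 0.631
gripper_force: 40.0
clock: 5.1
tool_pos: [0.479, 0.2939, 0.2822]
orientation: [3.136, 0.173, -0.003]
ft_force: [0.6, -0.3, -1.6]
opening: 0.629
gripper_force: 40.0
clock: 5.6
tool_pos: [0.4756, 0.3298, 0.2829]
orientation: [3.136, 0.172, -0.002]
ft_force: [0.3, -0.1, -1.3]
opening: 0.626
gripper_force: 40.0
[0.47556211 0.32978573 0.28287701] [[ 0.99399521  0.10941463 -0.00140165]
 [ 0.10941265 -0.9939954  -0.00141863]
 [-0.00154846  0.00125675 -0.99999801]]
```

View pics/top1.png

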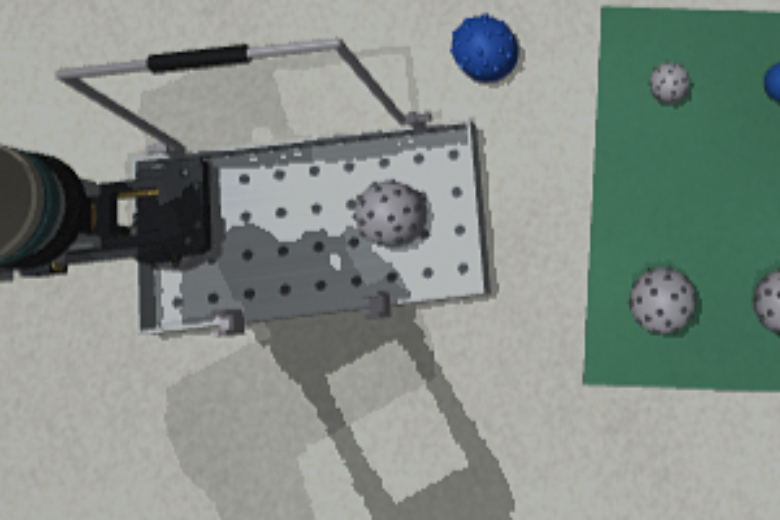

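The cup is hidden by the gripper, which stands over the left end of the tray, clear of the frame arm and of the walls. I'll lower it in steps.

```bash
python3 -m handwheel '[0,0,0,0,0,0.4,1, 0,0,0,0,0,0.5,1, 0,0,0,0,0,0.35,1, 0,0,0,0,0,0.1,1, 0,0,0,0,0,0.1,1]'
python3 -m handwheel '[0,0,0,0,0,0.05,1, 0,0,0,0,0,0.02,1, 0,0,0,0,0,0,1]'
```

```text
clock: 6.15
tool_pos: [0.4761, 0.3301, 0.211]
orientation: [3.137, 0.171, 0.0]
ft_force: [0.3, 0.4, -2.1]
opening: 0.627
gripper_force: 40.0
clock: 6.45
tool_pos: [0.476, 0.3308, 0.2082]
orientation: [-3.136, -0.173, -0.002]
ft_force: [0.3, 0.1, -1.5]
opening: 0.627
gripper_force: 40.0
```

```bash
python3 -m handwheel '[0,0,0,0,0,0.05,1, 0,0,0,0,0,0.02,1, 0,0,0,0,0,0,1]'
python3 -m handwheel '[0,0,0,0,0,0,-0.42, 0,0,0,0,0,0,-0.42, 0,0,0,0,0,0,-0.42]'
python3 -m handwheel '[0,0,0,0,0,-0.1,-0.42, 0,0,0,0,0,-0.4,-0.42, 0,0,0,0,0,-0.6,-0.42, 0,0,0,0,0,-0.7,-0.42, 0,0,0,0,0,0,-1]'
```

```text
clock: 6.75
tool_pos: [0.4758, 0.3309, 0.2047]
orientation: [-3.137, -0.173, -0.001]
ft_force: [-0.1, 0.5, 2.7]
opening: 0.629
gripper_force: 40.0
clock: 7.05
tool_pos: [0.4758, 0.3308, 0.2041]
orientation: [-3.137, -0.173, -0.0]
ft_force: [0.4, 0.6, 0.5]
opening: 0.707
gripper_force: 0.0
clock: 7.55
tool_pos: [0.4773, 0.3317, 0.2992]
orientation: [-3.133, -0.173, -0.015]
ft_force: [1.0, -0.3, -0.1]
opening: 0.762
gripper_force: 0.0
```

```bash
python3 -m handwheel '[0,0,0,-0.1,0.4,0,-1, 0,0,0,-0.2,0.8,0,-1, 0,0,0,-0.2,0.8,0,-1, 0,0,0,-0.2,0.8,0,-1, 0,0,0,-0.2,0.8,0,-1]'
python3 -m handwheel '[0,0,0,-0.2,0.8,0,-1, 0,0,0,-0.2,0.8,0,-1, 0,0,0,-0.2,0.8,0,-1, 0,0,0,-0.2,0.8,0,-1, 0,0,0,-0.2,0.8,0,-1]'
python3 -m handwheel '[0,0,0,-0.134,0.4,0.2,-1, 0,0,0,-0.1,0.18,0.3,-1, 0,0,0,0,0,0,-1, 0,0,0,0,0,0,-1]'
python3 -c "
from h import *
s=robot.get_state();print(s['tool_pos'],R.from_rotvec(s['orientation']).as_matrix())
cv2.imwrite('pics/top2.png',cv2.resize(cams.snapshot('top')[130:330,:300,::-1],None,fx=2.6,fy=2.6))"
```

```text
clock: 8.05
tool_pos: [0.4501, 0.1455, 0.2937]
orientation: [3.136, 0.174, -0.001]
ft_force: [0.8, -0.0, 0.4]
opening: 1.003
gripper_force: 0.0
clock: 8.55
tool_pos: [0.4223, -0.0588, 0.2939]
orientation: [-3.137, -0.173, 0.0]
ft_force: [0.6, -0.5, 0.5]
opening: 0.998
gripper_force: 0.0
clock: 8.95
tool_pos: [0.4145, -0.0873, 0.2689]
orientation: [-3.136, -0.172, 0.001]
ft_force: [-0.0, -0.8, -0.0]
opening: 1.001
gripper_force: 0.0
[ 0.41448875 -0.08734027  0.26894191] [[ 9.94017416e-01  1.09217362e-01 -9.72104492e-04]
 [ 1.09218052e-01 -9.94017578e-01  6.87074669e-04]
 [-8.91248470e-04 -7.89135545e-04 -9.99999291e-01]]
```

View pics/top2.png

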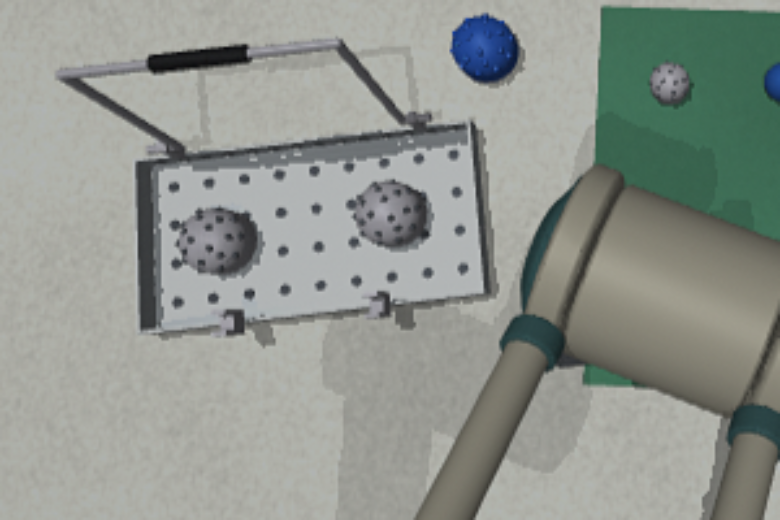

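The first cup stands on the tray floor at crop (217,241), with cup0 at (390,213) and room between them. Next I correct the offset over the second cup and grip it.

```bash
python3 -m handwheel '[0,0,0,0.13,-0.19,0,-1, 0,0,0,0,0,0.4,-1, 0,0,0,0,0,0.4,-1, 0,0,0,0,0,0.2,-1, 0,0,0,0,0,0,-1]' 40
python3 -m handwheel '[0,0,0,0,0,0,-1]'
```

```text
clock: 9.5
tool_pos: [0.42, -0.0763, 0.2184]
orientation: [-3.136, -0.175, 0.003]
ft_force: [-1.0, 0.3, -0.2]
opening: 0.999
gripper_force: 0.0
clock: 9.6
tool_pos: [0.4206, -0.0769, 0.2196]
orientation: [3.136, 0.174, 0.001]
ft_force: [0.7, -0.3, 0.4]
opening: 1.002
gripper_force: 0.0
```

```bash
python3 -m handwheel '[0,0,0,0,0,0.2,-1, 0,0,0,0,0,0.1,-1, 0,0,0,0,0,0,-1, 0,0,0,0,0,0,1, 0,0,0,0,0,0,1]'
python3 -m handwheel '[0,0,0,0,0,0,1, 0,0,0,0,0,0,1, 0,0,0,0,0,0,1, 0,0,0,0,0,0,1, 0,0,0,0,0,0,1]'
python3 -m handwheel '[0,0,0,0,0,-0.1,1, 0,0,0,0,0,-0.4,1, 0,0,0,0,0,-0.6,1, 0,0,0,0,0,-0.6,1, 0,0,0,0,0,0,1]'
python3 - <<'E'
from h import *
s=robot.get_state();print(s['tool_pos'])
p,q=plane('top',(217/2.6,130+241/2.6),.02),plane('top',(150.4,212.5),.02);m=(p+q)/2
x=R.from_rotvec(s['orientation']).as_matrix().T@(m-s['tool_pos']);print(p,q,m,x/.05)
E
```

```text
clock: 10.1
tool_pos: [0.4202, -0.0774, 0.2043]
orientation: [3.137, 0.173, 0.001]
ft_force: [1.2, -0.1, 0.2]
opening: 0.866
gripper_force: 0.0
clock: 10.6
tool_pos: [0.4201, -0.0773, 0.2043]
orientation: [3.137, 0.173, 0.0]
ft_force: [-0.6, -0.6, 1.4]
opening: 0.627
gripper_force: 40.0
clock: 11.1
tool_pos: [0.4214, -0.0777, 0.2925]
orientation: [3.134, 0.173, 0.012]
ft_force: [-0.1, -0.1, -0.5]
opening: 0.629
gripper_force: 40.0
[ 0.42141665 -0.07774581  0.29250624]
[0.47418408 0.32893413 0.02      ] [0.49772705 0.17112298 0.02      ] [0.48595557 0.25002856 0.02      ] [ 1.96497658 -6.39332202  5.44138636]
```

```bash
python3 -m handwheel '[0,0,0,0.12,-0.4,0,1, 0,0,0,0.25,-0.8,0,1, 0,0,0,0.25,-0.8,0,1, 0,0,0,0.25,-0.8,0,1, 0,0,0,0.25,-0.8,0,1]'
python3 -m handwheel '[0,0,0,0.25,-0.8,0,1, 0,0,0,0.25,-0.8,0,1, 0,0,0,0.25,-0.8,0,1, 0,0,0,0.11,-0.41,0,1, 0,0,0,0,0,0,1]'
python3 -m handwheel '[0,0,0,0,0,0,1, 0,0,0,0,0,0,1]'
python3 -c "
from h import *
s=robot.get_state();print((R.from_rotvec(s['orientation']).as_matrix().T@(np.array([.4868,.251,.206])-s['tool_pos']))/.05)"
```

```text
clock: 11.6
tool_pos: [0.4554, 0.1093, 0.288]
orientation: [3.137, 0.173, -0.003]
ft_force: [0.3, -0.8, -0.8]
opening: 0.633
gripper_force: 40.0
clock: 12.1
tool_pos: [0.4832, 0.2546, 0.2876]
orientation: [-3.136, -0.178, 0.002]
ft_force: [-0.1, -0.6, -1.4]
opening: 0.628
gripper_force: 40.0
clock: 12.3
tool_pos: [0.4827, 0.251, 0.2884]
orientation: [3.136, 0.172, -0.003]
ft_force: [-0.1, 0.5, -1.1]
opening: 0.627
gripper_force: 40.0
[0.08549926 0.0070382  1.64730188]
```

```bash
python3 -m handwheel '[0,0,0,0.08,0,0.3,1, 0,0,0,0,0,0.5,1, 0,0,0,0,0,0.5,1, 0,0,0,0,0,0.2,1, 0,0,0,0,0,0.05,1]'
python3 -m handwheel '[0,0,0,0,0,0.03,1, 0,0,0,0,0,0,1, 0,0,0,0,0,0,1]'
```

```text
clock: 12.8
tool_pos: [0.4867, 0.2514, 0.2106]
orientation: [3.136, 0.171, -0.004]
ft_force: [0.2, 0.9, -1.1]
opening: 0.631
gripper_force: 40.0
clock: 13.1
tool_pos: [0.4876, 0.2526, 0.2111]
orientation: [-3.136, -0.173, -0.003]
ft_force: [-0.4, -1.0, -1.5]
opening: 0.628
gripper_force: 40.0
```

```bash
python3 -m handwheel '[0,0,0,0,0.03,0.06,1, 0,0,0,0,0,0.05,1, 0,0,0,0,0,0,1, 0,0,0,0,0,0,1]'
python3 -m handwheel '[0,0,0,0,0,0,-0.4, 0,0,0,0,0,0,-0.4, 0,0,0,0,0,0,-0.4]'
python3 -m handwheel '[0,0,0,0,0,-0.1,-0.4, 0,0,0,0,0,-0.4,-0.4, 0,0,0,0,0,-0.6,-0.4, 0,0,0,0,0,-0.7,-0.4, 0,0,0,0,0,0,-0.4]'
```

```text
clock: 13.5
tool_pos: [0.4875, 0.2511, 0.2053]
orientation: [3.137, 0.173, 0.001]
ft_force: [-0.8, -1.3, 5.3]
opening: 0.629
gripper_force: 40.0
clock: 13.8
tool_pos: [0.4873, 0.2511, 0.2044]
orientation: [3.137, 0.173, -0.0]
ft_force: [-0.5, 0.5, 0.2]
opening: 0.696
gripper_force: 0.0
clock: 14.3
tool_pos: [0.489, 0.2518, 0.2994]
orientation: [-3.134, -0.173, -0.015]
ft_force: [1.0, 0.4, -0.8]
opening: 0.697
gripper_force: 0.0
```

```bash
python3 -m handwheel '[0,0,0,0,0,-0.6,1, 0,0,0,0,0,-0.8,1, 0,0,0,0,0,-0.8,1, 0,0,0,0,0,-0.8,1, 0,0,0,0,0,-0.4,1]'
python3 -m handwheel '[0,0,0,0.4,0.05,0,1, 0,0,0,0.7,0.05,0,1, 0,0,0,0.8,0,0,1, 0,0,0,0.6,0,0,1, 0,0,0,0.3,0,0,1]'
python3 -m handwheel '[0,0,0,0,0,0,1, 0,0,0,0,0,0,1, 0,0,0,0,0,0,1]'
python3 - <<'E'
from h import *
s=robot.get_state();p=s['tool_pos'];print(p,R.from_rotvec(s['orientation']).as_matrix()[:,2],s['q'])
a=.110;Rm=np.array([[np.cos(a),-np.sin(a)],[np.sin(a),np.cos(a)]]);print('tray',(p[:2]-[.487,.241])@Rm)
im=[cams.snapshot(n)[:,:,::-1] for n in('top','scene')]
cv2.imwrite('pics/both3.png',np.vstack([cv2.resize(im[0][130:290,20:270],(500,320)),cv2.resize(im[1][180:320,270:480],(420,280)).copy() if 0 else cv2.resize(im[1][170:326,250:500],(500,312))])[:600])
E
```

```text
clock: 14.8
tool_pos: [0.4875, 0.2512, 0.4677]
orientation: [-3.136, -0.173, -0.007]
ft_force: [1.1, -0.2, -0.4]
opening: 0.311
gripper_force: 0.0
clock: 15.3
tool_pos: [0.6295, 0.2615, 0.4624]
orientation: [3.136, 0.172, -0.002]
ft_force: [-0.8, -0.1, 0.2]
opening: 0.008
gripper_force: 0.0
clock: 15.6
tool_pos: [0.6261, 0.2615, 0.4645]
orientation: [3.137, 0.174, -0.002]
ft_force: [-1.0, -0.0, 0.1]
opening: 0.004
gripper_force: 0.0
[0.62606345 0.26150715 0.46454781] [-1.09766403e-03 -2.65496589e-04 -9.99999362e-01] [2.93188051e-01 4.14553960e-01 1.14930975e+00 6.30660526e-05
 1.57885649e+00 1.75345769e+00]
tray [0.1404742  0.00511706]
```

View pics/both3.png

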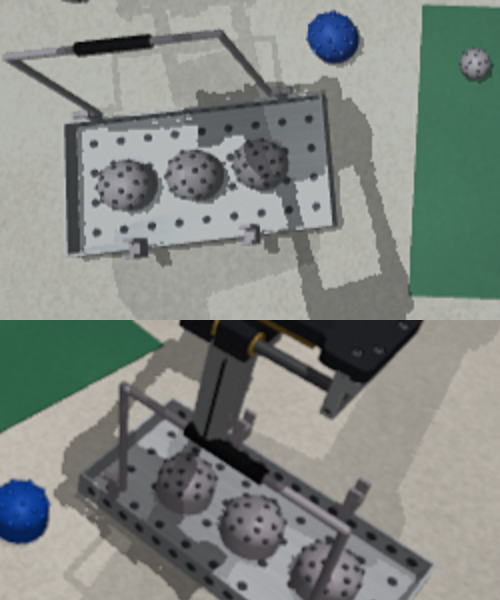

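Both placed cups and cup0 stand upright in the tray: the top crop shows them at (127,185), (195,175) and (262,163). The closed fingers are behind and above the sleeve, on the camera side in the scene view. I'll lower them behind the bar and push toward the robot.

```bash
python3 -m handwheel '[0,0,0,0,0,0.4,1, 0,0,0,0,0,0.7,1, 0,0,0,0,0,0.7,1, 0,0,0,0,0,0.4,1, 0,0,0,0,0,0,1]'
python3 -m handwheel '[0,0,0,0,0,0,1, 0,0,0,-0.2,0,0,1, 0,0,0,-0.2,0,0,1, 0,0,0,-0.2,0,0,1, 0,0,0,-0.2,0,0,1]'
python3 -m handwheel '[0,0,0,-0.2,0,0,1, 0,0,0,-0.2,0,0,1]'
```

```text
clock: 16.2
tool_pos: [0.6254, 0.2612, 0.3516]
orientation: [3.135, 0.173, -0.01]
ft_force: [0.8, 0.4, -0.1]
opening: 0.007
gripper_force: 0.0
clock: 16.7
tool_pos: [0.5864, 0.257, 0.3558]
orientation: [-3.136, -0.173, -0.004]
ft_force: [0.7, -0.3, 1.2]
opening: 0.004
gripper_force: 0.5
clock: 16.9
tool_pos: [0.5664, 0.2548, 0.3549]
orientation: [3.137, 0.173, 0.001]
ft_force: [1.4, 0.1, 0.1]
opening: 0.006
gripper_force: 0.5
```

```bash
python3 -m handwheel '[0,0,0,-0.2,0,0,1, 0,0,0,-0.2,0,0,1, 0,0,0,-0.2,0,0,1, 0,0,0,-0.2,0,0,1, 0,0,0,-0.2,0,0,1]'
python3 -m handwheel '[0,0,0,-0.2,0,0,1, 0,0,0,-0.2,0,0,1, 0,0,0,-0.2,0,0,1, 0,0,0,-0.2,0,0,1, 0,0,0,0,0,0,1]'
python3 - <<'E'
from h import *
im=[cams.snapshot(n)[:,:,::-1] for n in('top','scene')]
cv2.imwrite('pics/both4.png',np.hstack([cv2.resize(im[0][120:300,10:210],None,fx=2,fy=2),cv2.resize(im[1][140:320,300:500],None,fx=2,fy=2)]))
E
```

```text
clock: 17.4
tool_pos: [0.5169, 0.2493, 0.3545]
orientation: [3.137, 0.173, -0.0]
ft_force: [1.6, -0.2, -0.1]
opening: 0.004
gripper_force: 0.6
clock: 17.9
tool_pos: [0.4763, 0.2449, 0.3547]
orientation: [3.137, 0.174, -0.003]
ft_force: [-0.8, 0.8, 0.2]
opening: 0.006
gripper_force: 0.0
```

View pics/both4.png

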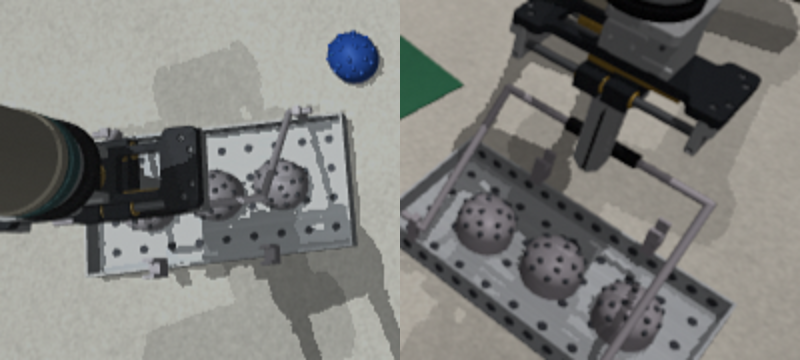

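The frame followed the fingers: the bar now leans in over the tray at about 48°, with its sleeve under the fingers at crop (600,140). Next I lift the fingers over the bar and press it down along its arc.

```bash
python3 -m handwheel '[0,0,0,0.15,0,0,1, 0,0,0,0,0,-0.5,1, 0,0,0,0,0,-0.45,1, 0,0,0,-0.25,0,0,1, 0,0,0,-0.29,0,0,1]'
python3 -m handwheel '[0,0,0,0,0,0,1, 0,0,0,-0.03,0,0.25,1, 0,0,0,-0.03,0,0.25,1, 0,0,0,-0.14,0,0.155,1, 0,0,0,-0.14,0,0.155,1]'
python3 -m handwheel '[0,0,0,-0.115,0,0.175,1, 0,0,0,-0.115,0,0.175,1, 0,0,0,-0.09,0,0.19,1, 0,0,0,-0.09,0,0.19,1, 0,0,0,0,0,0,1]'
python3 - <<'E'
from h import *
p=robot.get_state()['tool_pos'];a=.110;Rm=np.array([[np.cos(a),-np.sin(a)],[np.sin(a),np.cos(a)]]);print('tray',(p[:2]-[.487,.241])@Rm,p[2])
im=[cams.snapshot(n)[:,:,::-1] for n in('top','scene')]
cv2.imwrite('pics/both5.png',np.hstack([cv2.resize(im[0][120:300,10:210],None,fx=2,fy=2),cv2.resize(im[1][140:320,300:500],None,fx=2,fy=2)]))
E
```

```text
clock: 18.5
tool_pos: [0.4583, 0.2427, 0.4017]
orientation: [3.137, 0.172, -0.001]
ft_force: [0.5, 0.8, -0.2]
opening: 0.008
gripper_force: 0.0
clock: 19.0
tool_pos: [0.4409, 0.2408, 0.3605]
orientation: [3.136, 0.173, -0.002]
ft_force: [-1.1, -0.9, 0.4]
opening: 0.005
gripper_force: 0.3
clock: 19.5
tool_pos: [0.4204, 0.2385, 0.3236]
orientation: [3.136, 0.173, -0.004]
ft_force: [-0.2, -0.7, -0.1]
opening: 0.006
gripper_force: 0.0
tray [-0.06647647  0.00482305] 0.32361419824766846
```

View pics/both5.png

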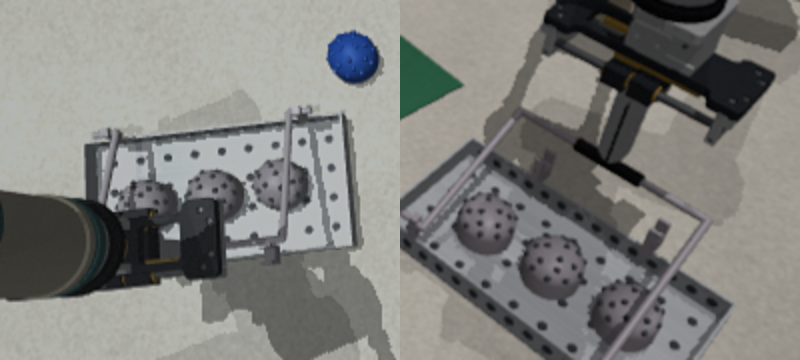

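The bar sits under the fingertips at about 24° and is following them down. I'll carry on to the catch.

```bash
python3 -m handwheel '[0,0,0,-0.08,0,0.2,1, 0,0,0,-0.07,0,0.2,1, 0,0,0,-0.06,0,0.2,1, 0,0,0,-0.03,0,0.2,1, 0,0,0,-0.03,0,0.2,1]'
python3 -m handwheel '[0,0,0,0,0,0.15,1, 0,0,0,0,0,0.05,1, 0,0,0,0,0,0,1]'
python3 -m handwheel '[0,0,0,0,0,0.05,1, 0,0,0,0,0,0,1]'
```

```text
clock: 20.1
tool_pos: [0.4075, 0.2371, 0.274]
orientation: [3.136, 0.173, -0.001]
ft_force: [-0.5, -0.3, 0.8]
opening: 0.006
gripper_force: 0.2
clock: 20.4
tool_pos: [0.408, 0.2372, 0.2647]
orientation: [3.136, 0.173, -0.001]
ft_force: [-0.4, 0.1, -0.7]
opening: 0.005
gripper_force: 0.0
clock: 20.6
tool_pos: [0.4081, 0.2373, 0.2627]
orientation: [-3.137, -0.173, -0.001]
ft_force: [1.2, 0.4, 0.5]
opening: 0.001
gripper_force: 0.0
```

```bash
python3 -m handwheel '[0,0,0,0,0,0.04,1, 0,0,0,0,0,0,1]'
python3 -m handwheel '[0,0,0,0,0,0.04,1, 0,0,0,0,0,0,1]'
python3 -m handwheel '[0,0,0,0,0,0.04,1, 0,0,0,0,0,0,1]'
```

```text
clock: 20.8
tool_pos: [0.4082, 0.2373, 0.262]
orientation: [-3.137, -0.173, -0.002]
ft_force: [-1.1, -0.5, 8.8]
opening: 0.004
gripper_force: 4.5
clock: 21.0
tool_pos: [0.4081, 0.2373, 0.2615]
orientation: [-3.136, -0.173, -0.003]
ft_force: [-5.0, -1.8, 20.9]
opening: 0.003
gripper_force: 10.5
clock: 21.2
tool_pos: [0.4081, 0.2373, 0.2611]
orientation: [-3.136, -0.174, -0.004]
ft_force: [-7.7, -3.1, 33.0]
opening: 0.008
gripper_force: 16.7
```

The bar is seated at TCP z = 0.262, exactly the shut height, with the force rising firmly. I'll retreat and check.

```bash
python3 -m handwheel '[0,0,0,0,0,-0.1,1, 0,0,0,0,0,-0.3,1, 0,0,0,0,0,-0.8,1, 0,0,0,0,0,-0.9,1, 0,0,0,0,0,-0.9,1]'
python3 -m handwheel '[0,0,0,-0.4,0.6,0,1, 0,0,0,-0.4,0.9,0,1, 0,0,0,-0.4,0.9,0,1, 0,0,0,-0.4,0.9,0,1, 0,0,0,-0.4,0.9,0,1]'
python3 -m handwheel '[0,0,0,0,0.8,0,1, 0,0,0,0,0.8,0,1, 0,0,0,0,0.5,0,1, 0,0,0,0,0,0,1, 0,0,0,0,0,0,1]'
python3 - <<'E'
from h import *
im=[cams.snapshot(n)[:,:,::-1] for n in('top','scene')]
cv2.imwrite('pics/both6.png',np.hstack([cv2.resize(im[0][120:300,10:210],None,fx=2,fy=2),cv2.resize(im[1][140:320,300:500],None,fx=2,fy=2)]))
E
```

```text
clock: 21.7
tool_pos: [0.4076, 0.2371, 0.4082]
orientation: [3.137, 0.173, -0.0]
ft_force: [1.2, 0.3, 0.9]
opening: 0.003
gripper_force: 0.0
clock: 22.2
tool_pos: [0.3305, 0.0163, 0.4069]
orientation: [3.136, 0.175, 0.002]
ft_force: [0.9, -0.4, 0.3]
opening: 0.004
gripper_force: 0.0
clock: 22.7
tool_pos: [0.3429, -0.0868, 0.4066]
orientation: [-3.136, -0.17, 0.0]
ft_force: [0.6, 0.8, -0.3]
opening: 0.006
gripper_force: 0.0
```

View pics/both6.png

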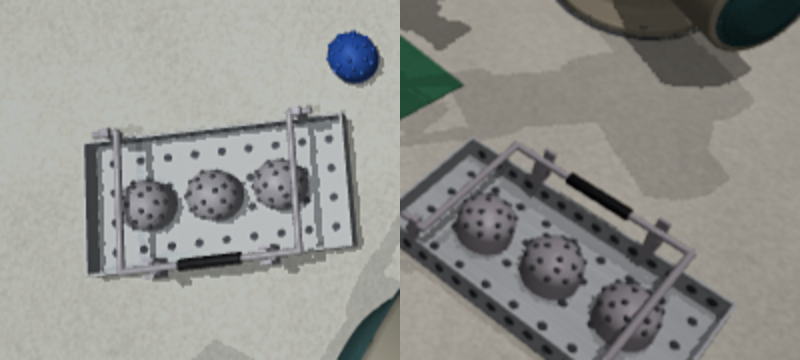

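The frame lies level with its crossbar in both forks. The three cups stand upright in the tray at crop (150,204), (214,194) and (281,185), and the arm is clear.

```bash
python3 -c "
from plant import robot
print(robot.finish_job())"
```

```text
the job is handed in; nothing more can be done
None
```

I handed the job in at about 23 s of the 72 s: the tray holds three large cups, upright on its floor, the retaining frame is pressed fully home in its catch, and I didn't move the spare cups, small cups or balls; no verdict came back.

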